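# Seat a culture plate in the holder of an inverted microscope

### The job

Push the lidded 24-well culture plate across the black stage of the microscope until it sits square and flush in the corner of the L-shaped aluminium holder, touching both of its fences, and push the red-pinned clip round until its pin rests against the side of the plate that faces the robot. Only push: the plate stays flat on the stage and is not picked up. Leave everything else standing where it is.

Things in the scene. Friction and masses are not known exactly. Their poses are not given: they have to be found in the camera images.
- microscope: White inverted microscope, fixed, side-on: eyepieces to its -y, lamp pillar to its +y. Origin: on the bench below the optical axis. Yaw within 0.3 rad of the world's: its +x points away from the robot, and 'far', 'near', 'left' below mean its +x, -x, +y. Its level black stage spans x -150..150, y -145..175 mm, top at z = 200 mm, with a 30 mm opening at x = y = 0.
- plate: Clear-grey 24-well culture plate with lid, one rigid piece, 127.8 (own x) x 85.5 (own y) x 20 (z) mm, 60 to 120 g, loose on the stage. Origin: centre of its underside. It starts 20 to 55 mm short of its seat along the microscope's x and 45 to 75 mm along its y (towards -x and -y), turned up to 0.25 rad. It slides freely.
- seat (a point): Point on the stage's top where the plate's origin lies when the plate is flush in the holder, the plate's axes then along the microscope's (microscope's x 0, y 0, z 200 mm; same axes).
- far_fence (a point): Top edge, at mid-length, of the inner face of the holder's far fence, a 9 mm high, 16 mm thick aluminium bar fixed on the stage; the face is the plane x = +64 mm of the microscope, from y = -47 to 59 mm. The plate's far 85.5 mm side goes against it.
- left_fence (a point): Top edge, at mid-length, of the inner face of the holder's left fence, a 9 mm high, 16 mm thick aluminium bar; the face is the plane y = +43 mm of the microscope, from x = -66 to 64 mm. The plate's left 128 mm side goes against it.
- clip (a joint): Angle of the clip, rad: a flat steel bar turning about a vertical axis at clip_pivot. 0 = open, pointing along the microscope's -x; growing values turn it counter-clockwise seen from above (1.57: pointing to -y). At about 1.77 its pin rests on the near side of the seated plate, which stops it. Light friction (about 0.035 N m): it stays where left. Starts at 0 to 0.4; range 0 to 2.0.
- clip_pivot (a point): The clip's axis, at the height of the stage's top (microscope's x -80, y 60, z 200 mm), on a 6 mm high tab at the left fence's near end; its screw head reaches 15 mm above the stage. The clip's bar is 9 mm wide, its underside 6.5 and its top 11.5 mm above the stage.
- clip_pin (a point): Top centre of the red upright pin at the clip's end, 12 mm in diameter, from 3 to 27 mm above the stage, its axis 50 mm from the pivot. Fingertips can push it sideways above the bar.
- pillar (a point): Foot, on the stage, of the steel lamp pillar (radius 16 mm, foot radius 26 mm; above 100 mm over the stage collars and knobs out to 48 mm), 235 mm high. Its lamp arm is swung to the rear (+y), clear of the work. Fixed.
- eyepieces (a point): Between the two black eyepieces, at their outer ends; they slope up from below the stage's -y edge and end here, the highest point 270 mm over the bench, 112 mm wide over all. Fixed.
- dish: Closed 35 mm culture dish, 40 mm in diameter, 12 mm high, loose on the stage beyond the far fence. Origin: centre of underside. To be left alone.
- telescope: Black focusing telescope (a small eyepiece) standing on the stage near its left near corner, 33 mm in diameter, 58 mm high. Origin: centre of underside. To be left alone.
- flask: Flat culture flask with red cap lying on the bench, 165 x 84 x 37 mm. Origin: underside, centre of its box. To be left alone.
- spray: White spray bottle with blue trigger head on the bench, 72 mm in diameter, 205 mm high. Origin: centre of underside. To be left alone.
- tipbox: Blue pipette tip box with clear lid on the bench, 124 x 85 x 88 mm. Origin: centre of underside. To be left alone.
- counter: Steel hand tally counter lying on the bench, 46 mm in diameter, 25 mm high. Origin: centre of underside. To be left alone.
- tuberack: Orange tube rack with capped tubes on the bench, 100 x 200 x 118 mm. Origin: centre of underside. To be left alone.
Things that resemble listed ones, but are neither listed nor needed, are in the scene too. Of the things like the plate, leave any that is blue or orange; of the rest the smaller one is meant.

How it is judged:
At the end, for the whole second after the job is handed in: The plate lies flat and still in the corner of the holder, within 2 mm of touching both fences and square to them within 0.025 rad, and the clip is closed to more than 1.72 rad, its pin on (within about 3 mm of) the plate's near side (x of plate in the frame of seat between -0.002 and 0.002 m and y of plate in the frame of seat between -0.002 and 0.002 m and z of plate in the frame of seat below 0.002 m and angle between plate's own z axis and vertical below 0.03 rad and angle between the x axis of plate and the x axis of microscope, either way round below 0.025 rad and value of joint clip above 1.72 rad and linear speed of plate below 0.01 m/s).
It fails at once if the plate is lifted more than 6 mm off the stage (z of plate in the frame of seat above 0.006 m).
It fails at once if the plate is tipped up (angle between plate's own z axis and vertical above 0.12 rad).
It fails at once if the dish, telescope, flask, spray bottle, tip box, counter or tube rack is moved more than 20 mm (distance of any of dish, telescope, flask, spray, tipbox, counter, tuberack from where it was at the start of the episode above 0.02 m).
It also fails if it takes over 72 s, if anything falls off the work surface, if the arm or the gripper's body presses on something with over 40 N, if the wrist force passes 120 N, or if a joint passes its speed limit or range.

### The arm

A 6-joint arm with a two-finger parallel gripper is mounted at the origin on the work surface. World frame = base frame: x ahead of the robot, y to its left, z up, the work surface at z = 0. Lengths are in m, angles in rad, forces in N, time in s.
With the tool pointing down it reaches from about 0.25 to 0.725 m from the base axis. Payload 4 kg.
Tool frame: the origin (TCP) lies at the very end of the fingers, on their centre line; the grasp point (between the pads) lies 19 mm behind it; z points along the fingers, y is the line along which they close (so a half turn about z gives the same grasp; the last joint's range is limited). The gripper opens to 85 mm and grips with 20 to 120 N. Pads are 22 mm wide; open, the fingers measure 114 mm over their backs; the gripper's body (76 mm by 85 mm) begins 54 mm behind the grasp point. The pads swing forward as they close: fully open they stand 13 mm farther back than shut.
Start: joints at [-1.109, 0.241, 0.005, 1.335, 0, 1.571], TCP at [0.223, -0.448, 0.231] pointing down, gripper open.
Joint ranges: [-2.72, 2.72], [-1.05, 1.87], [-1.09, 1.28], [-1.99, 2.15], [-1.42, 1.44], [-3.14, 3.14]. Speed limits (rad/s): [2.79, 2.79, 3.14, 3.14, 3.14, 3.14].

### API

Orientations are given as a unit quaternion [w, x, y, z].
In Python, from rig import manip, camera, get_calibration gives the robot as it stands.
- The arm moves only by the tool drive_tool, never from a script. Its argument "plan" is a list of rows, each an object of numbers: "dx", "dy", "dz": the shift along the tool's x, y, z in mm; "rx", "ry", "rz": the turn, a rotation vector about the tool's x, y, z in degrees; "claw": the finger opening in mm, from 0 to 85.4. In form: [{"dx": .., "dy": .., "dz": .., "rx": .., "ry": .., "rz": .., "claw": ..}, ...]. A call has 1 to 8 rows; each row is the pose to reach, as a shift and turn from the pose commanded when the call began, along the tool's axes at that moment; what a row does not reach only later rows make up. A row lasts 1/10 s, in which the tool goes at most 50 mm and 8.59 degrees, less where a joint would pass 70% of its speed; a pose out of reach is approached as far as the arm can. A call with a gripper value outside its range is refused whole. The fingers move at their own pace and stop on an object; "force" is the grip in N (left out, the last holds). Time passes only in rows, so rows that repeat a pose let the fingers close. It gives the time, the measured TCP pose, the force, the opening and the grip force at its end, in the units of the state.
- manip.get_state(): the state, without advancing time (a new reading comes with each control period).
- camera(name): name is "scene" or "top"; returns (picture, depth): 480x640x3 uint8, red, green, blue; 480x640 float32, m along the optical axis (not along the pixel's ray), 0 where there is no reading.
- get_calibration(name): a dict with "fx", "fy", "cx", "cy" (pixels), "k1" (the pictures are not rectified: a ray, as slopes to the right and down, at radius r is drawn at 1 + k1 r^2 times it, then the intrinsics apply), "R" (3x3) and "t" (3): a world point X has camera coordinates R X + t. Camera axes: x right, y down, z forward; pixel columns grow to the right and rows downward; lengths in m; the calibration is good to about 2 mm. A picture is of the moment at which its call begins. get_calibration takes no time and is no camera call.
- manip.close_job(): hands the job in; it is judged then, once.
The state is a dict: "t": time; "joints": joint angles; "joint_vel": joint speeds; "tau": joint torques, N m; "ee_pos": TCP position; "tool_rot": TCP orientation; "ft_force": force on the tool from outside, world axes, zero at the start; "wrist_torque": the same for the moment, N m; "grip_width": finger opening in m; "gripper_force": force on a finger pad.
Only numpy, scipy, OpenCV 4.12 (cv2) and the standard library are available. Lean on these libraries where they do the work, as an engineer would, in place of code of your own. Each camera call takes 0.05 s, during which the arm holds its last target. There are 200 camera calls.

## Working session

There is one attempt and no reset: what is moved stays moved. The work goes in short steps, Python scripts to look and compute and a tool call to move; the robot and the scene stay as the last step left them, time stands still between calls to the robot, and variables do not carry over. Pictures are saved under pics/ and viewed, at most 12 in all, crops included, and the job is handed in when it is done.

Besides the shell and the picture viewer there is one more tool, called after "Emit:" by a JSON object that holds its "method" and its "body", one argument or row to a line. drive_tool: Moves the arm, as the interface text tells. Its arguments: {"type":"object","properties":{"plan":{"type":"array"},"force":{"type":"number"}},"required":["plan"]}

```bash
mkdir -p pics
cat > h.py <<'E'
import numpy as np, cv2
from rig import manip, camera, get_calibration
def look(n):
    p,d=camera(n); return cv2.cvtColor(p,cv2.COLOR_RGB2BGR),d
def rays(n,uv):
    c=get_calibration(n); K=np.array([[c["fx"],0,c["cx"]],[0,c["fy"],c["cy"]],[0,0,1.]])
    s=cv2.undistortPoints(np.float64(uv).reshape(-1,1,2),K,np.array([c["k1"],0,0,0.]))[:,0]
    R=np.array(c["R"]);t=np.array(c["t"])
    return -R.T@t, np.c_[s,np.ones(len(s))]@R
def onplane(n,uv,z):
    o,d=rays(n,uv); return o+d*((z-o[2])/d[:,2])[:,None]
def proj(n,X):
    c=get_calibration(n); K=np.array([[c["fx"],0,c["cx"]],[0,c["fy"],c["cy"]],[0,0,1.]])
    return cv2.projectPoints(np.float64(X).reshape(-1,1,3),cv2.Rodrigues(np.array(c["R"]))[0],np.array(c["t"]),K,np.array([c["k1"],0,0,0.]))[0][:,0]
E
python3 - <<'E'
from h import *
for n in("scene","top"):
    p,d=look(n); cv2.imwrite(f"pics/{n}0.png",p); np.save(f"{n}0.npy",d)
    c=get_calibration(n); print(n,c["fx"],c["k1"],-np.array(c["R"]).T@c["t"],np.round(c["R"],2).tolist())
s=manip.get_state(); print(s)
E
```

```text
scene 577.4890754861307 0.05453635118779537 [ 1.76175994 -0.29348726  1.62545766] [[0.22, 0.98, 0.02], [0.74, -0.15, -0.66], [-0.64, 0.15, -0.75]]
top 578.8958178169241 -0.09211010295294299 [0.21995766 0.0250738  1.78672878] [[-0.02, -1.0, 0.0], [-0.98, 0.02, -0.2], [0.19, -0.01, -0.98]]
{'t': 0.1, 'joints': array([-1.10897589e+00,  2.41385535e-01,  3.85231528e-03,  1.33520152e+00,
       -2.96171447e-06,  1.57079039e+00]), 'joint_vel': array([-0.00091782, -0.00018911,  0.00287993,  0.00104768, -0.00159204,
        0.00146231]), 'tau': array([ 4.02042324e-04, -3.73138976e+01,  2.53009772e+01,  1.08371905e-02,
       -3.30485591e-05, -9.38028364e-06]), 'ee_pos': array([ 0.22253446, -0.44711144,  0.23047553]), 'tool_rot': array([-9.43141573e-04,  9.73457345e-01,  2.28866462e-01, -2.23254340e-04]), 'ft_force': array([ 0.18359904,  0.40577918, -0.03634987]), 'wrist_torque': array([-0.00072842, -0.01932305,  0.04607962]), 'gripper_force': 0.0, 'grip_width': 0.08521346547891151}
```

View pics/scene0.png

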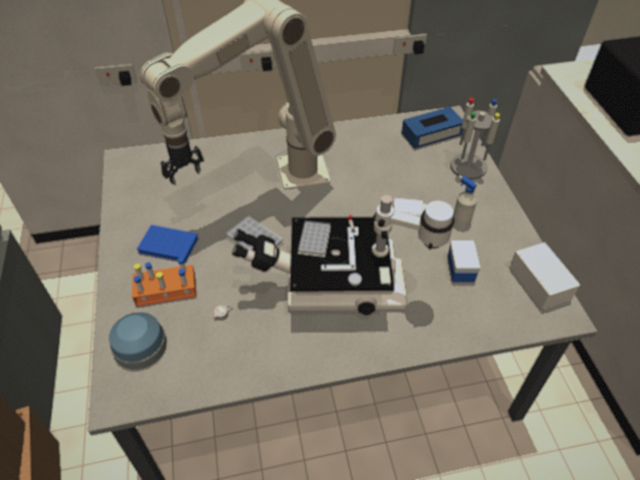

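View pics/top0.png

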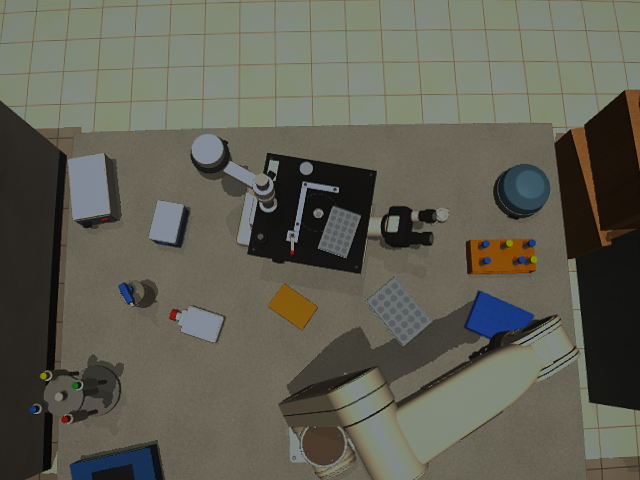

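Run:
```python
from h import *
p=cv2.imread("pics/top0.png"); c=p[140:285,235:395]
cv2.imwrite("pics/crop1.png",cv2.resize(c,None,fx=4.1,fy=4.1,interpolation=cv2.INTER_CUBIC))
print(onplane("top",[(268,153),(376,171),(360,273),(249,255)],.2))
```

```text
[[ 0.79206224  0.1358975   0.2       ]
 [ 0.73051217 -0.17340629  0.2       ]
 [ 0.43692582 -0.11538912  0.2       ]
 [ 0.49476917  0.19131495  0.2       ]]
```

View pics/crop1.png

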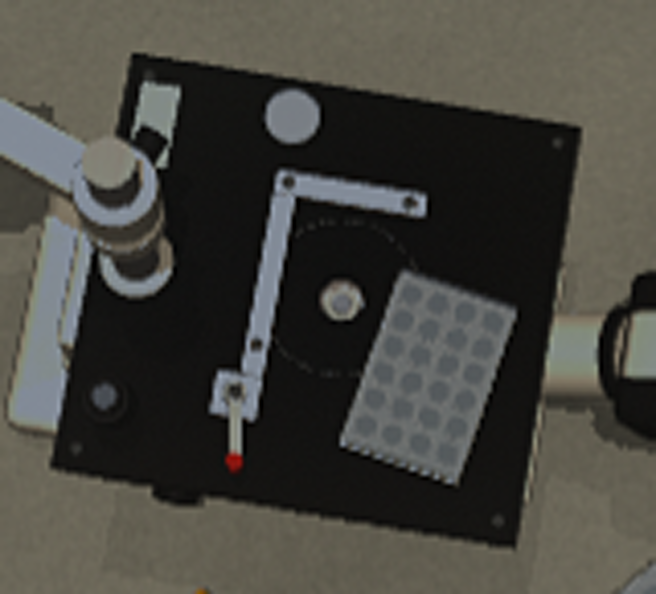

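The stage plate, at top image (340,231), is clear grey and 24-well. The look-alikes are the larger grey plate on the bench at (400,311), the orange one at (293,306) and the blue one at (498,315). The stage plate fits as the smaller non-coloured one, and the crop confirms it. The crop shows the fence corner at about (292,193), the pin at (234,461) and the clip pivot at (235,390).

```bash
cat > m.py <<'E'
from h import *
def frame(cx,cy,yaw):
    c,s=np.cos(yaw),np.sin(yaw); return np.array([cx,cy]),np.array([[c,-s],[s,c]])
def plate(p,n="top"):
    # saturation-low grey blob near stage, biggest rect
    pass
E
python3 - <<'E'
from h import *
f=lambda L:np.array([(235+(x+.5)/4.1-.5,140+(y+.5)/4.1-.5) for x,y in L])
S=onplane("top",f([(133,55),(580,127),(516,547),(52,467)]),.2)[:,:2]
M=np.array([(.15,.175),(.15,-.145),(-.15,-.145),(-.15,.175)])
# rigid fit
a=S-S.mean(0);b=M-M.mean(0);yaw=np.arctan2((b[:,0]*a[:,1]-b[:,1]*a[:,0]).sum(),(a*b).sum())
R=np.array([[np.cos(yaw),-np.sin(yaw)],[np.sin(yaw),np.cos(yaw)]]);o=S.mean(0)-R@M.mean(0)
print("stage",o,yaw,(S-o)@R-M)
mic=lambda L,z:np.round(((onplane("top",f(L),z)[:,:2]-o)@R)*1e3,1)
print("open",mic([(342,300)],.2)); print("fence corner, far end, left end",mic([(292,193),(427,216),(262,375)],.209))
print("pivot,pin",mic([(235,390)],.2115),mic([(234,461)],.227))
print("pillar foot,dish,tele",mic([(138,265)],.2),mic([(292,116)],.212),mic([(105,397)],.258))
P=mic([(405,268),(518,310),(458,486),(341,444)],.22);print("plate",P,P.mean(0))
# mask-based plate
p=cv2.imread("pics/top0.png");g=p.max(2);m=np.uint8(g>60)*255
sub=np.zeros_like(m);cv2.fillConvexPoly(sub,np.int32(f([(395,255),(535,290),(475,505),(325,455)])),255);m&=sub
cs=max(cv2.findContours(m,0,1)[0],key=cv2.contourArea);q=cv2.boxPoints(cv2.minAreaRect(cs))
P=(onplane("top",q,.22)[:,:2]-o)@R*1e3;print(np.round(P,1),P.mean(0),np.linalg.norm(np.diff(P,axis=0),axis=1),np.arctan2(*(np.diff(P,axis=0)[:,::-1].T)))
E
```

```text
stage [ 0.61201641 -0.0036655 ] -0.19296960199062652 [[-6.22274159e-04 -8.44600906e-04]
 [ 8.73116496e-05  1.06679165e-03]
 [-2.95615471e-04  4.57635003e-04]
 [ 8.30577980e-04 -6.79825745e-04]]
open [[-1.1 -0.4]]
fence corner, far end, left end [[ 66.   46. ]
 [ 65.4 -48.5]
 [-64.2  44.3]]
pivot,pin [[-78.   60.4]] [[-128.8   51.5]]
pillar foot,dish,tele [[ -0.2 142.6]] [[119.9  55.3]] [[-106.2  140.7]]
plate [[  23.4  -39.6]
 [   7.3 -120. ]
 [-119.1  -98.7]
 [-104.1  -16.8]] [-48.125 -68.775]
[[-104.6  -14.6]
 [  23.1  -36.1]
 [   7.7 -120.6]
 [-119.3  -97.8]] [-48.25584232 -67.25977088] [129.4949176   85.87669527 129.10428918] [-0.16690309 -1.75100856  2.96457352]
```

```bash
cat > m.py <<'E'
from h import *
from scipy.spatial.transform import Rotation as Ro
O=np.array([.6130,-.0030]);YAW=-.193
R2=Ro.from_euler('z',YAW).as_matrix()[:2,:2]
def rot():
    q=manip.get_state()["tool_rot"]; return Ro.from_quat([q[1],q[2],q[3],q[0]])
def go(x,y,z,yaw=None):
    """mic x,y mm, z mm above stage, yaw = tool x axis angle in mic frame (deg)"""
    s=manip.get_state();T=rot();M=T.as_matrix()
    w=np.r_[O+R2@np.array([x,y])/1e3,.2+z/1e3]
    d=M.T@(w-s["ee_pos"])*1e3
    out=f"dx {d[0]:.0f} dy {d[1]:.0f} dz {d[2]:.0f}"
    if yaw is not None:
        G=Ro.from_euler('z',YAW+np.radians(yaw))*Ro.from_euler('x',np.pi)
        out+=" rot "+str(np.round(np.degrees((T.inv()*G).as_rotvec()),1))
    print(out)
def where():
    s=manip.get_state();p=(s["ee_pos"][:2]-O)@R2*1e3
    M=rot().as_matrix()
    print("mic",np.round(p,1),"z",round(s["ee_pos"][2]*1e3-200,1),"yaw",round(np.degrees(np.arctan2(M[1,0],M[0,0])-YAW),1),"F mic",np.round(s["ft_force"][:2]@R2,1),round(s["ft_force"][2],1),"grip",round(s["grip_width"],4),"t",s["t"])
E
python3 - <<'E'
from m import *
d=np.load("top0.npy")
u,v=np.meshgrid(np.arange(640),np.arange(480));uv=np.c_[u.ravel(),v.ravel()];o,r=rays("top",uv);P=o+r*d.ravel()[:,None]
q=(P[:,:2]-O)@R2*1e3
for y in range(-300,-130,20):
    k=(abs(q[:,1]-y)<10)&(abs(q[:,0]+20)<130)&(P[:,2]>.1)&(P[:,2]<.4)
    if k.any(): print(y,"x",q[k,0].min().round(),q[k,0].max().round(),"zmax",P[k,2].max().round(3))
where();go(-48,-140,160,90);s=manip.get_state()
E
```

```text
-300 x -54.0 50.0 zmax 0.271
-280 x -51.0 47.0 zmax 0.262
-260 x -58.0 51.0 zmax 0.244
-240 x -59.0 54.0 zmax 0.238
-220 x -58.0 56.0 zmax 0.232
-200 x -57.0 49.0 zmax 0.222
-180 x -34.0 26.0 zmax 0.209
-160 x -33.0 26.0 zmax 0.193
-140 x -150.0 110.0 zmax 0.213
mic [-298.  -510.8] z 30.5 yaw 37.5 F mic [0.1 0.4] -0.0 grip 0.0852 t 0.1
dx 424 dy -142 dz -129 rot [ -0.1  -0.1 -52.5]
```

Emit:
{"method": "drive_tool", "body": {
  "plan": [
    {"dz": -50},
    {"dz": -100, "rz": -8},
    {"dz": -130, "rz": -16},
    {"dx": 40, "dy": -14, "dz": -130, "rz": -24},
    {"dx": 88, "dy": -28, "dz": -130, "rz": -32},
    {"dx": 135, "dy": -43, "dz": -130, "rz": -40},
    {"dx": 180, "dy": -58, "dz": -130, "rz": -48},
    {"dx": 228, "dy": -74, "dz": -130, "rz": -52.5}
  ]
}}

```text
validation failed for argument at $.pl...
```

```bash
python3 -c "
from m import *
where();go(-48,-138,60,90)"
```

```text
mic [-298.  -510.8] z 30.5 yaw 37.5 F mic [0.1 0.4] -0.0 grip 0.0852 t 0.1
dx 425 dy -143 dz -29 rot [ -0.1  -0.1 -52.5]
```

Emit:
{"method": "drive_tool", "body": {
  "plan": [
    {"dx": 0, "dy": 0, "dz": -50, "rx": 0, "ry": 0, "rz": 0, "claw": 85},
    {"dx": 0, "dy": 0, "dz": -100, "rx": 0, "ry": 0, "rz": -8, "claw": 85},
    {"dx": 0, "dy": 0, "dz": -130, "rx": 0, "ry": 0, "rz": -16, "claw": 85},
    {"dx": 40, "dy": -14, "dz": -130, "rx": 0, "ry": 0, "rz": -24, "claw": 85},
    {"dx": 88, "dy": -28, "dz": -130, "rx": 0, "ry": 0, "rz": -32, "claw": 85},
    {"dx": 135, "dy": -43, "dz": -130, "rx": 0, "ry": 0, "rz": -40, "claw": 85},
    {"dx": 180, "dy": -58, "dz": -130, "rx": 0, "ry": 0, "rz": -48, "claw": 85},
    {"dx": 228, "dy": -74, "dz": -130, "rx": 0, "ry": 0, "rz": -52.5, "claw": 85}
  ]
}}

```text
t: 0.9
ee_pos: [0.3943, -0.2788, 0.361]
tool_rot: [-0.0, 0.771, 0.637, -0.0]
ft_force: [1.3, -0.4, 0.1]
grip_width: 0.0849
gripper_force: 0.0
```

```bash
python3 -c "
from m import *
where();go(-48,-138,60,90)"
```

```text
mic [-161.8 -312.6] z 161.0 yaw 90.2 F mic [ 1.4 -0.1] 0.1 grip 0.0849 t 0.9
dx 174 dy 115 dz 101 rot [-0.  -0.   0.2]
```

Emit:
{"method": "drive_tool", "body": {
  "plan": [
    {"dx": 40, "dy": 26, "dz": 0, "rx": 0, "ry": 0, "rz": 0, "claw": 85},
    {"dx": 80, "dy": 52, "dz": 0, "rx": 0, "ry": 0, "rz": 0, "claw": 85},
    {"dx": 120, "dy": 78, "dz": 0, "rx": 0, "ry": 0, "rz": 0, "claw": 85},
    {"dx": 160, "dy": 104, "dz": 0, "rx": 0, "ry": 0, "rz": 0, "claw": 85},
    {"dx": 174, "dy": 115, "dz": 0, "rx": 0, "ry": 0, "rz": 0, "claw": 85},
    {"dx": 174, "dy": 115, "dz": 40, "rx": 0, "ry": 0, "rz": 0, "claw": 85},
    {"dx": 174, "dy": 115, "dz": 80, "rx": 0, "ry": 0, "rz": 0, "claw": 85},
    {"dx": 174, "dy": 115, "dz": 120, "rx": 0, "ry": 0, "rz": 0, "claw": 85}
  ]
}}

```text
t: 1.7
ee_pos: [0.5397, -0.1309, 0.2395]
tool_rot: [-0.0, 0.772, 0.636, -0.0]
ft_force: [1.3, -0.8, 0.4]
grip_width: 0.0851
gripper_force: 0.0
```

```bash
python3 -c "
from m import *
where();go(-48,-138,5,90)
p,d=look('scene');cv2.imwrite('pics/s2.png',cv2.resize(p[190:300,220:410],None,fx=4,fy=4))"
```

```text
mic [ -47.4 -139.6] z 39.5 yaw 90.1 F mic [ 1.4 -0.5] 0.4 grip 0.0851 t 1.7
dx 2 dy -1 dz 35 rot [-0.   0.   0.1]
```

View pics/s2.png

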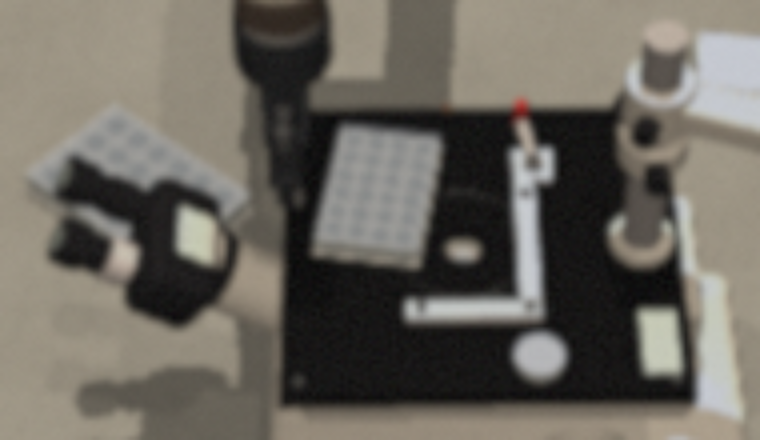

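The scene crop shows the fingers at about (290,190), clear of the plate, whose -y side is at about (325,190). Descending.

Emit:
{"method": "drive_tool", "body": {
  "plan": [
    {"dx": 0, "dy": 0, "dz": 20, "rx": 0, "ry": 0, "rz": 0, "claw": 85},
    {"dx": 0, "dy": 0, "dz": 32, "rx": 0, "ry": 0, "rz": 0, "claw": 85},
    {"dx": 0, "dy": 0, "dz": 36, "rx": 0, "ry": 0, "rz": 0, "claw": 85},
    {"dx": 0, "dy": 0, "dz": 38, "rx": 0, "ry": 0, "rz": 0, "claw": 85},
    {"dx": 0, "dy": 0, "dz": 40, "rx": 0, "ry": 0, "rz": 0, "claw": 85}
  ]
}}

```text
t: 2.25
ee_pos: [0.5405, -0.1317, 0.2025]
tool_rot: [0.001, 0.772, 0.636, 0.001]
ft_force: [1.0, -0.4, -0.1]
grip_width: 0.0854
gripper_force: 0.0
```

Emit:
{"method": "drive_tool", "body": {
  "plan": [
    {"dx": 0, "dy": 0, "dz": 1, "rx": 0, "ry": 0, "rz": 0, "claw": 85},
    {"dx": 0, "dy": 0, "dz": 2, "rx": 0, "ry": 0, "rz": 0, "claw": 85},
    {"dx": 0, "dy": 0, "dz": 4, "rx": 0, "ry": 0, "rz": 0, "claw": 85},
    {"dx": 0, "dy": 0, "dz": 5, "rx": 0, "ry": 0, "rz": 0, "claw": 85},
    {"dx": 0, "dy": 0, "dz": 5, "rx": 0, "ry": 0, "rz": 0, "claw": 85}
  ]
}}

```text
t: 2.75
ee_pos: [0.5396, -0.1314, 0.1961]
tool_rot: [-0.0, 0.772, 0.636, -0.0]
ft_force: [0.0, 0.5, 0.2]
grip_width: 0.0851
gripper_force: 0.0
```

Emit:
{"method": "drive_tool", "body": {
  "plan": [
    {"dx": 6, "dy": 0, "dz": 0, "rx": 0, "ry": 0, "rz": 0, "claw": 85},
    {"dx": 12, "dy": 0, "dz": 0, "rx": 0, "ry": 0, "rz": 0, "claw": 85},
    {"dx": 18, "dy": 0, "dz": 0, "rx": 0, "ry": 0, "rz": 0, "claw": 85},
    {"dx": 24, "dy": 0, "dz": 0, "rx": 0, "ry": 0, "rz": 0, "claw": 85},
    {"dx": 30, "dy": 0, "dz": 0, "rx": 0, "ry": 0, "rz": 0, "claw": 85},
    {"dx": 36, "dy": 0, "dz": 0, "rx": 0, "ry": 0, "rz": 0, "claw": 85},
    {"dx": 40, "dy": 0, "dz": 0, "rx": 0, "ry": 0, "rz": 0, "claw": 85},
    {"dx": 42, "dy": 0, "dz": 0, "rx": 0, "ry": 0, "rz": 0, "claw": 85}
  ]
}}

```text
t: 3.55
ee_pos: [0.5478, -0.0898, 0.1964]
tool_rot: [0.0, 0.772, 0.636, -0.0]
ft_force: [-0.2, -0.1, 1.1]
grip_width: 0.085
gripper_force: 0.3
```

```bash
cat >> m.py <<'E'
def plate(name):
    p,d=look("scene"); p2,d2=look("top")
    # scene view: grey bright pixels on black stage, in stage polygon
    W=lambda L,z:np.c_[(O+(R2@(np.array(L,float).T/1e3)).T),np.full(len(L),z)]
    for n,im in(("scene",p),("top",p2)):
        m=np.uint8(im.max(2)>75)*255; sub=np.zeros_like(m)
        cv2.fillConvexPoly(sub,np.int32(proj(n,W([(62,41),(-140,41),(-140,-140),(62,-140)],.22))),255); m&=sub
        m=cv2.morphologyEx(m,cv2.MORPH_OPEN,np.ones((5,5),np.uint8))
        cs=cv2.findContours(m,0,1)[0]
        if not len(cs): print(n,"none");continue
        c=max(cs,key=cv2.contourArea).reshape(-1,2)
        q=((onplane(n,c,.22)[:,:2]-O)@R2*1e3).astype(np.float32)
        r=cv2.minAreaRect(q); print(n,np.round(r[0],1),np.round(r[1],1),round(r[2],1))
    cv2.imwrite(f"pics/{name}s.png",cv2.resize(p[190:300,220:410],None,fx=4,fy=4))
    cv2.imwrite(f"pics/{name}t.png",cv2.resize(p2[140:285,235:395],None,fx=4.1,fy=4.1))
E
python3 -c "
from m import *
where();plate('a')"
```

```text
mic [-47.3 -97.7] z -3.6 yaw 90.0 F mic [-0.2 -0.1] 1.1 grip 0.085 t 3.55
scene [-44.2 -40.3] [ 95.3 150.1] 89.4
top [-37.6 -65.6] [203.6 146.9] 0.1
```

View pics/as.png

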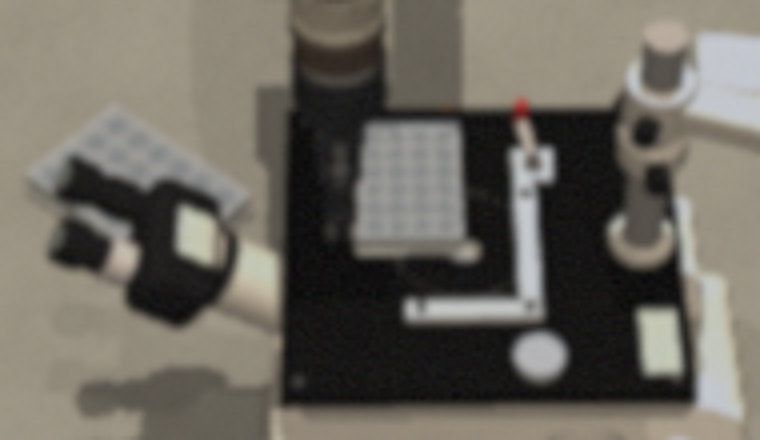

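The scene crop shows the plate at about (415,185), squared against the fingers, with its far side about 55 px short of the far fence. Continuing.

Emit:
{"method": "drive_tool", "body": {
  "plan": [
    {"dx": 5, "dy": 0, "dz": 0, "rx": 0, "ry": 0, "rz": 0, "claw": 85},
    {"dx": 11, "dy": 0, "dz": 0, "rx": 0, "ry": 0, "rz": 0, "claw": 85},
    {"dx": 17, "dy": 0, "dz": 0, "rx": 0, "ry": 0, "rz": 0, "claw": 85},
    {"dx": 23, "dy": 0, "dz": 0, "rx": 0, "ry": 0, "rz": 0, "claw": 85},
    {"dx": 28, "dy": 0, "dz": 0, "rx": 0, "ry": 0, "rz": 0, "claw": 85},
    {"dx": 30, "dy": 0, "dz": 0, "rx": 0, "ry": 0, "rz": 0, "claw": 85},
    {"dx": 31, "dy": 0, "dz": 0, "rx": 0, "ry": 0, "rz": 0, "claw": 85}
  ]
}}

```text
t: 4.35
ee_pos: [0.5537, -0.0594, 0.1963]
tool_rot: [0.0, 0.772, 0.636, -0.0]
ft_force: [-0.0, 0.3, 0.2]
grip_width: 0.0851
gripper_force: 0.2
```

Emit:
{"method": "drive_tool", "body": {
  "plan": [
    {"dx": -6, "dy": 0, "dz": 0, "rx": 0, "ry": 0, "rz": 0, "claw": 85},
    {"dx": -20, "dy": 0, "dz": 0, "rx": 0, "ry": 0, "rz": 0, "claw": 85},
    {"dx": -20, "dy": 0, "dz": -40, "rx": 0, "ry": 0, "rz": 0, "claw": 70},
    {"dx": -20, "dy": 0, "dz": -80, "rx": 0, "ry": 0, "rz": 8, "claw": 40},
    {"dx": -20, "dy": 0, "dz": -80, "rx": 0, "ry": 0, "rz": 16, "claw": 40}
  ]
}}

```text
t: 4.85
ee_pos: [0.5522, -0.0814, 0.2826]
tool_rot: [0.004, 0.855, 0.519, 0.004]
ft_force: [0.3, 0.6, 1.4]
grip_width: 0.0437
gripper_force: 0.0
```

```bash
python3 -c "
from m import *
where();plate('b');go(-140,-12,60,0)"
```

```text
mic [-44.6 -88.6] z 82.6 yaw 73.6 F mic [0.2 0.7] 1.4 grip 0.0437 t 4.85
scene [-45.9 -12.3] [ 87.6 146.1] 89.5
top [-37.6 -92.3] [ 93.6 203.8] 89.9
dx 48 dy -111 dz 18 rot [ 0.1 -0.2 73.9]
```

View pics/bs.png

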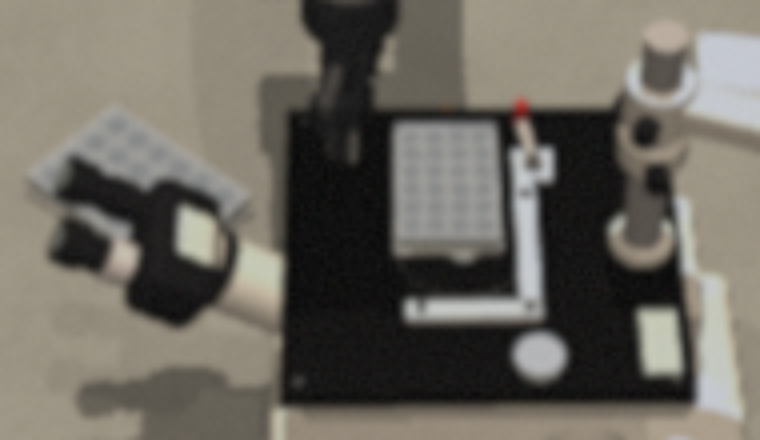

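The plate at about (448,185) is square, about 11 mm from the left fence. Moving to its near side.

Emit:
{"method": "drive_tool", "body": {
  "plan": [
    {"dx": 10, "dy": -25, "dz": 0, "rx": 0, "ry": 0, "rz": 8, "claw": 40},
    {"dx": 20, "dy": -50, "dz": 0, "rx": 0, "ry": 0, "rz": 16, "claw": 40},
    {"dx": 30, "dy": -70, "dz": 0, "rx": 0, "ry": 0, "rz": 24, "claw": 40},
    {"dx": 40, "dy": -90, "dz": 0, "rx": 0, "ry": 0, "rz": 32, "claw": 40},
    {"dx": 48, "dy": -111, "dz": 0, "rx": 0, "ry": 0, "rz": 40, "claw": 40},
    {"dx": 48, "dy": -111, "dz": 0, "rx": 0, "ry": 0, "rz": 48, "claw": 40},
    {"dx": 48, "dy": -111, "dz": 0, "rx": 0, "ry": 0, "rz": 56, "claw": 40},
    {"dx": 48, "dy": -111, "dz": 0, "rx": 0, "ry": 0, "rz": 64, "claw": 40}
  ]
}}

```text
t: 5.75
ee_pos: [0.4718, 0.002, 0.2751]
tool_rot: [-0.005, 1.0, -0.001, -0.001]
ft_force: [0.0, -0.7, -0.2]
grip_width: 0.04
gripper_force: 0.0
```

```bash
python3 -c "
from m import *
where();go(-142,-12,15,0)"
```

```text
mic [-139.5  -22.1] z 75.1 yaw 11.0 F mic [ 0.2 -0.7] -0.2 grip 0.04 t 5.75
dx -0 dy -10 dz 60 rot [-0.6  0.2 11. ]
```

Emit:
{"method": "drive_tool", "body": {
  "plan": [
    {"dx": 0, "dy": -10, "dz": 0, "rx": -0.6, "ry": 0.2, "rz": 8, "claw": 40},
    {"dx": -2, "dy": -10, "dz": 10, "rx": -0.6, "ry": 0.2, "rz": 11, "claw": 40},
    {"dx": -2, "dy": -10, "dz": 40, "rx": -0.6, "ry": 0.2, "rz": 11, "claw": 40},
    {"dx": -2, "dy": -10, "dz": 58, "rx": -0.6, "ry": 0.2, "rz": 11, "claw": 40},
    {"dx": -2, "dy": -10, "dz": 66, "rx": -0.6, "ry": 0.2, "rz": 11, "claw": 40},
    {"dx": -2, "dy": -10, "dz": 69, "rx": -0.6, "ry": 0.2, "rz": 11, "claw": 40},
    {"dx": -2, "dy": -10, "dz": 71, "rx": -0.6, "ry": 0.2, "rz": 11, "claw": 40},
    {"dx": -2, "dy": -10, "dz": 71, "rx": -0.6, "ry": 0.2, "rz": 11, "claw": 40}
  ]
}}

```text
t: 6.55
ee_pos: [0.4631, -0.0482, 0.2057]
tool_rot: [-0.02, 0.998, -0.064, 0.002]
ft_force: [-0.1, 0.9, -0.4]
grip_width: 0.0401
gripper_force: 0.0
```

```bash
python3 -c "
from m import *
where();go(-75,-12,4,0);plate('c')"
```

```text
mic [-138.5  -73.1] z 5.7 yaw 3.7 F mic [-0.3  0.9] -0.4 grip 0.0401 t 6.55
dx 67 dy -57 dz 4 rot [-2.3 -0.   3.7]
scene [-45.9 -12.4] [ 87.4 146.1] 89.5
top [-68.6 -95.3] [143.4  83.9] 3.2
```

```bash
python3 -c "
from m import *
where();s=manip.get_state();print(s['joints'],s['joint_vel'],s['tool_rot'],s['ft_force'],s['wrist_torque'])"
```

```text
mic [-138.2  -73.1] z 6.1 yaw 3.7 F mic [0.  0.6] -0.6 grip 0.04 t 6.65
[-0.12927389  0.18438854 -0.13375695  1.25018298  0.03937069  3.14016454] [ 0.00060809 -0.00409357  0.00289554  0.00053813 -0.00121967  0.00142144] [-0.01956148  0.99776507 -0.0638427   0.00251651] [ 0.15507228  0.56009678 -0.55920244] [-0.0581405   0.04130296  0.00168792]
```

Emit:
{"method": "drive_tool", "body": {
  "plan": [
    {"dx": 0, "dy": 0, "dz": -10, "rx": 0, "ry": 0, "rz": 0, "claw": 40},
    {"dx": 0, "dy": 0, "dz": -10, "rx": 0, "ry": 0, "rz": 0, "claw": 40}
  ]
}}

```text
t: 6.85
ee_pos: [0.464, -0.0488, 0.2176]
tool_rot: [-0.019, 0.998, -0.064, 0.004]
ft_force: [0.3, -0.2, 0.3]
grip_width: 0.0402
gripper_force: 0.0
```

```bash
python3 -c "
from m import *
where();s=manip.get_state();print(s['joints'],s['joint_vel'],s['tool_rot'])"
```

```text
mic [-137.4  -73.5] z 17.6 yaw 3.7 F mic [ 0.4 -0.2] 0.3 grip 0.0402 t 6.85
[-0.13034523  0.17735476 -0.11195798  1.27657946  0.03938989  3.13955148] [ 0.00092269  0.00657479 -0.02185531 -0.02625839 -0.00035517  0.00016305] [-0.01948832  0.99774952 -0.06404722  0.00374884]
```

The last joint hit its limit, so I'll use the equivalent half-turn orientation: raise, rotate the other way, then push.

Emit:
{"method": "drive_tool", "body": {
  "plan": [
    {"dx": 0, "dy": 0, "dz": -45, "rx": -2.3, "ry": 0, "rz": 0, "claw": 40},
    {"dx": 0, "dy": 0, "dz": -60, "rx": -2.3, "ry": 0, "rz": -8, "claw": 40},
    {"dx": 0, "dy": 0, "dz": -60, "rx": -2.3, "ry": 0, "rz": -16, "claw": 40},
    {"dx": 0, "dy": 0, "dz": -60, "rx": -2.3, "ry": 0, "rz": -24, "claw": 40},
    {"dx": 0, "dy": 0, "dz": -60, "rx": -2.3, "ry": 0, "rz": -32, "claw": 40},
    {"dx": 0, "dy": 0, "dz": -60, "rx": -2.3, "ry": 0, "rz": -40, "claw": 40},
    {"dx": 0, "dy": 0, "dz": -60, "rx": -2.3, "ry": 0, "rz": -48, "claw": 40},
    {"dx": 0, "dy": 0, "dz": -60, "rx": -2.3, "ry": 0, "rz": -56, "claw": 40}
  ]
}}

```text
t: 7.65
ee_pos: [0.4627, -0.051, 0.2762]
tool_rot: [0.003, 0.91, 0.414, 0.01]
ft_force: [-0.1, 0.2, -0.3]
grip_width: 0.0402
gripper_force: 0.0
```

Emit:
{"method": "drive_tool", "body": {
  "plan": [
    {"dx": 0, "dy": 0, "dz": 0, "rx": 0, "ry": 0, "rz": -8, "claw": 40},
    {"dx": 0, "dy": 0, "dz": 0, "rx": 0, "ry": 0, "rz": -16, "claw": 40},
    {"dx": 0, "dy": 0, "dz": 0, "rx": 0, "ry": 0, "rz": -24, "claw": 40},
    {"dx": 0, "dy": 0, "dz": 0, "rx": 0, "ry": 0, "rz": -32, "claw": 40},
    {"dx": 0, "dy": 0, "dz": 0, "rx": 0, "ry": 0, "rz": -40, "claw": 40},
    {"dx": 0, "dy": 0, "dz": 0, "rx": 0, "ry": 0, "rz": -48, "claw": 40},
    {"dx": 0, "dy": 0, "dz": 0, "rx": 0, "ry": 0, "rz": -56, "claw": 40},
    {"dx": 0, "dy": 0, "dz": 0, "rx": 0, "ry": 0, "rz": -64, "claw": 40}
  ]
}}

```text
t: 8.45
ee_pos: [0.4627, -0.051, 0.2762]
tool_rot: [0.008, 0.552, 0.834, 0.007]
ft_force: [0.5, -0.0, -0.5]
grip_width: 0.04
gripper_force: 0.0
```

```bash
python3 -c "
from m import *
where();go(-142,-12,60,180)"
```

```text
mic [-138.3  -76. ] z 76.2 yaw 124.0 F mic [0.5 0.1] -0.5 grip 0.04 t 8.45
dx 55 dy 32 dz 17 rot [  0.9   0.9 -56. ]
```

Emit:
{"method": "drive_tool", "body": {
  "plan": [
    {"dx": 10, "dy": 6, "dz": 0, "rx": 0.9, "ry": 0.9, "rz": -8, "claw": 40},
    {"dx": 20, "dy": 12, "dz": 0, "rx": 0.9, "ry": 0.9, "rz": -16, "claw": 40},
    {"dx": 30, "dy": 18, "dz": 0, "rx": 0.9, "ry": 0.9, "rz": -24, "claw": 40},
    {"dx": 40, "dy": 24, "dz": 0, "rx": 0.9, "ry": 0.9, "rz": -32, "claw": 40},
    {"dx": 55, "dy": 32, "dz": 0, "rx": 0.9, "ry": 0.9, "rz": -40, "claw": 40},
    {"dx": 55, "dy": 32, "dz": 10, "rx": 0.9, "ry": 0.9, "rz": -48, "claw": 40},
    {"dx": 55, "dy": 32, "dz": 17, "rx": 0.9, "ry": 0.9, "rz": -56, "claw": 40},
    {"dx": 55, "dy": 32, "dz": 17, "rx": 0.9, "ry": 0.9, "rz": -56, "claw": 40}
  ]
}}

```text
t: 9.25
ee_pos: [0.4708, 0.0123, 0.2585]
tool_rot: [-0.001, 0.099, 0.995, 0.0]
ft_force: [0.1, -0.6, 0.3]
grip_width: 0.0401
gripper_force: 0.0
```

```bash
python3 -c "
from m import *
where();go(-142,-12,3,180);plate('c')"
```

```text
mic [-142.5  -12.2] z 58.5 yaw 179.7 F mic [ 0.2 -0.5] 0.3 grip 0.0401 t 9.25
dx -1 dy 0 dz 55 rot [ 0.  -0.1 -0.3]
scene [-45.9 -12.3] [ 87.6 146.1] 89.5
top [-64.2 -11. ] [167.1 109.8] 9.9
```

Emit:
{"method": "drive_tool", "body": {
  "plan": [
    {"dx": 0, "dy": 0, "dz": 30, "rx": 0, "ry": 0, "rz": -0.3, "claw": 40},
    {"dx": 0, "dy": 0, "dz": 45, "rx": 0, "ry": 0, "rz": -0.3, "claw": 40},
    {"dx": 0, "dy": 0, "dz": 50, "rx": 0, "ry": 0, "rz": -0.3, "claw": 40},
    {"dx": 0, "dy": 0, "dz": 53, "rx": 0, "ry": 0, "rz": -0.3, "claw": 40},
    {"dx": 0, "dy": 0, "dz": 55, "rx": 0, "ry": 0, "rz": -0.3, "claw": 40},
    {"dx": 0, "dy": 0, "dz": 55, "rx": 0, "ry": 0, "rz": -0.3, "claw": 40}
  ]
}}

```text
t: 9.95
ee_pos: [0.4716, 0.0121, 0.2046]
tool_rot: [0.0, 0.097, 0.995, 0.0]
ft_force: [-0.2, -0.0, -0.4]
grip_width: 0.0403
gripper_force: 0.0
```

Emit:
{"method": "drive_tool", "body": {
  "plan": [
    {"dx": -6, "dy": 0, "dz": 0, "rx": 0, "ry": 0, "rz": 0, "claw": 40},
    {"dx": -12, "dy": 0, "dz": 0, "rx": 0, "ry": 0, "rz": 0, "claw": 40},
    {"dx": -18, "dy": 0, "dz": 0, "rx": 0, "ry": 0, "rz": 0, "claw": 40},
    {"dx": -24, "dy": 0, "dz": 0, "rx": 0, "ry": 0, "rz": 0, "claw": 40},
    {"dx": -30, "dy": 0, "dz": 0, "rx": 0, "ry": 0, "rz": 0, "claw": 40},
    {"dx": -36, "dy": 0, "dz": 0, "rx": 0, "ry": 0, "rz": 0, "claw": 40},
    {"dx": -42, "dy": 0, "dz": 0, "rx": 0, "ry": 0, "rz": 0, "claw": 40},
    {"dx": -48, "dy": 0, "dz": 0, "rx": 0, "ry": 0, "rz": 0, "claw": 40}
  ]
}}

```text
t: 10.75
ee_pos: [0.5186, 0.0028, 0.2037]
tool_rot: [-0.001, 0.097, 0.995, 0.0]
ft_force: [-1.5, 0.5, 0.8]
grip_width: 0.0399
gripper_force: 0.5
```

```bash
python3 -c "
from m import *
where();plate('d')"
```

```text
mic [-93.7 -12.4] z 3.7 yaw 180.0 F mic [-1.5  0.2] 0.8 grip 0.0399 t 10.75
scene [-11.9 -12.9] [ 87.3 142.5] 89.4
top [-37.2 -26.9] [209.1 134.3] 2.5
```

View pics/ds.png

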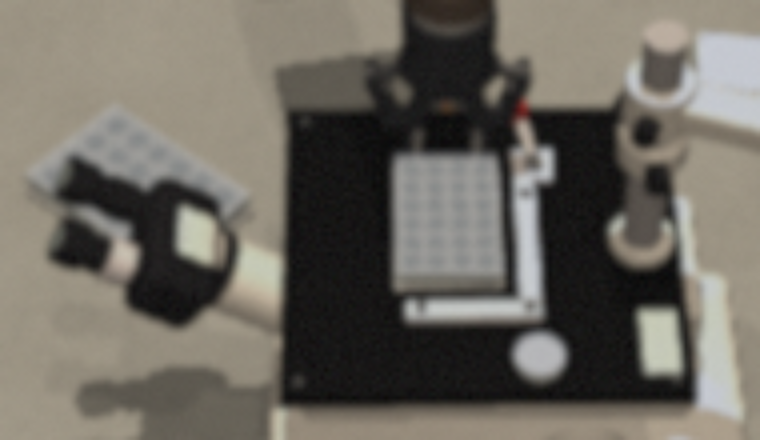

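The plate at about (448,220) is square, with the far fence about 15–18 mm ahead. Pushing on until it touches.

Emit:
{"method": "drive_tool", "body": {
  "plan": [
    {"dx": -5, "dy": 0, "dz": 0, "rx": 0, "ry": 0, "rz": 0, "claw": 40},
    {"dx": -9, "dy": 0, "dz": 0, "rx": 0, "ry": 0, "rz": 0, "claw": 40},
    {"dx": -12, "dy": 0, "dz": 0, "rx": 0, "ry": 0, "rz": 0, "claw": 40},
    {"dx": -14, "dy": 0, "dz": 0, "rx": 0, "ry": 0, "rz": 0, "claw": 40},
    {"dx": -15, "dy": 0, "dz": 0, "rx": 0, "ry": 0, "rz": 0, "claw": 40},
    {"dx": -16, "dy": 0, "dz": 0, "rx": 0, "ry": 0, "rz": 0, "claw": 40}
  ]
}}

```text
t: 11.45
ee_pos: [0.5339, -0.0002, 0.2037]
tool_rot: [-0.001, 0.097, 0.995, 0.0]
ft_force: [-0.5, 0.1, 0.3]
grip_width: 0.0399
gripper_force: 0.1
```

Emit:
{"method": "drive_tool", "body": {
  "plan": [
    {"dx": -1, "dy": 0, "dz": 0, "rx": 0, "ry": 0, "rz": 0, "claw": 40},
    {"dx": -2, "dy": 0, "dz": 0, "rx": 0, "ry": 0, "rz": 0, "claw": 40}
  ]
}}

```text
t: 11.65
ee_pos: [0.5357, -0.0005, 0.2037]
tool_rot: [-0.001, 0.097, 0.995, 0.0]
ft_force: [-2.1, 1.1, 0.9]
grip_width: 0.0403
gripper_force: 1.8
```

```bash
python3 -c "
from m import *
where()"
```

```text
mic [-76.3 -12.4] z 3.7 yaw 180.0 F mic [-2.3  0.7] 0.9 grip 0.0403 t 11.65
```

Emit:
{"method": "drive_tool", "body": {
  "plan": [
    {"dx": -1, "dy": 0, "dz": 0, "rx": 0, "ry": 0, "rz": 0, "claw": 40},
    {"dx": -1, "dy": 0, "dz": 0, "rx": 0, "ry": 0, "rz": 0, "claw": 40}
  ]
}}

```text
t: 11.85
ee_pos: [0.5357, -0.0005, 0.2037]
tool_rot: [-0.002, 0.097, 0.995, 0.0]
ft_force: [-4.8, 0.8, 2.8]
grip_width: 0.0398
gripper_force: 2.6
```

Emit:
{"method": "drive_tool", "body": {
  "plan": [
    {"dx": -1, "dy": 0, "dz": 0, "rx": 0, "ry": 0, "rz": 0, "claw": 40},
    {"dx": -1, "dy": 0, "dz": 0, "rx": 0, "ry": 0, "rz": 0, "claw": 40}
  ]
}}

```text
t: 12.05
ee_pos: [0.5357, -0.0005, 0.2037]
tool_rot: [-0.003, 0.096, 0.995, 0.001]
ft_force: [-7.3, 1.8, 5.2]
grip_width: 0.04
gripper_force: 4.0
```

Emit:
{"method": "drive_tool", "body": {
  "plan": [
    {"dx": -1, "dy": 0, "dz": 0, "rx": 0, "ry": 0, "rz": 0, "claw": 40},
    {"dx": -1, "dy": 0, "dz": 0, "rx": 0, "ry": 0, "rz": 0, "claw": 40}
  ]
}}

```text
t: 12.25
ee_pos: [0.5357, -0.0005, 0.2037]
tool_rot: [-0.004, 0.096, 0.995, 0.001]
ft_force: [-10.1, 2.5, 6.0]
grip_width: 0.0399
gripper_force: 5.3
```

```bash
python3 -c "
from m import *
where()"
```

```text
mic [-76.3 -12.4] z 3.7 yaw 180.0 F mic [-10.4   0.5] 6.0 grip 0.0399 t 12.25
```

Far fence touched firmly (force rises with no motion). Next, push the -y side.

Emit:
{"method": "drive_tool", "body": {
  "plan": [
    {"dx": 8, "dy": 0, "dz": 0, "rx": 0, "ry": 0, "rz": 0, "claw": 40},
    {"dx": 20, "dy": 0, "dz": -5, "rx": 0, "ry": 0, "rz": 0, "claw": 40},
    {"dx": 20, "dy": 0, "dz": -50, "rx": 0, "ry": 0, "rz": 8, "claw": 60},
    {"dx": 20, "dy": -20, "dz": -80, "rx": 0, "ry": 0, "rz": 16, "claw": 80},
    {"dx": 10, "dy": -50, "dz": -80, "rx": 0, "ry": 0, "rz": 24, "claw": 85},
    {"dx": -10, "dy": -80, "dz": -80, "rx": 0, "ry": 0, "rz": 32, "claw": 85},
    {"dx": -40, "dy": -103, "dz": -80, "rx": 0, "ry": 0, "rz": 40, "claw": 85},
    {"dx": -75, "dy": -103, "dz": -80, "rx": 0, "ry": 0, "rz": 48, "claw": 85}
  ]
}}

```text
t: 13.05
ee_pos: [0.5927, -0.12, 0.2852]
tool_rot: [0.001, 0.497, 0.868, -0.0]
ft_force: [0.2, -0.4, 0.8]
grip_width: 0.0852
gripper_force: 0.0
```

```bash
python3 -c "
from m import *
where();go(0,-90,80,90)"
```

```text
mic [   2.5 -118.7] z 85.2 yaw 131.4 F mic [ 0.3 -0.3] 0.8 grip 0.0852 t 13.05
dx 23 dy 17 dz 5 rot [ 0.1  0.1 41.4]
```

Emit:
{"method": "drive_tool", "body": {
  "plan": [
    {"dx": 10, "dy": 8, "dz": 0, "rx": 0, "ry": 0, "rz": 8, "claw": 85},
    {"dx": 23, "dy": 17, "dz": 0, "rx": 0, "ry": 0, "rz": 16, "claw": 85},
    {"dx": 23, "dy": 17, "dz": 0, "rx": 0, "ry": 0, "rz": 24, "claw": 85},
    {"dx": 23, "dy": 17, "dz": 10, "rx": 0, "ry": 0, "rz": 32, "claw": 85},
    {"dx": 23, "dy": 17, "dz": 30, "rx": 0, "ry": 0, "rz": 41, "claw": 85},
    {"dx": 23, "dy": 17, "dz": 50, "rx": 0, "ry": 0, "rz": 41.4, "claw": 85},
    {"dx": 23, "dy": 17, "dz": 65, "rx": 0, "ry": 0, "rz": 41.4, "claw": 85},
    {"dx": 23, "dy": 17, "dz": 75, "rx": 0, "ry": 0, "rz": 41.4, "claw": 85}
  ]
}}

```text
t: 13.85
ee_pos: [0.5949, -0.0881, 0.2078]
tool_rot: [-0.001, 0.769, 0.64, -0.0]
ft_force: [0.5, -0.5, -0.4]
grip_width: 0.0852
gripper_force: 0.0
```

```bash
python3 -c "
from m import *
where();go(0,-70,-4,90)"
```

```text
mic [ -1.5 -87. ] z 7.8 yaw 90.6 F mic [ 0.6 -0.4] -0.4 grip 0.0852 t 13.85
dx 17 dy 2 dz 12 rot [-0.1 -0.   0.6]
```

Emit:
{"method": "drive_tool", "body": {
  "plan": [
    {"dx": 0, "dy": 0, "dz": 6, "rx": 0, "ry": 0, "rz": 0.6, "claw": 85},
    {"dx": 0, "dy": 0, "dz": 11, "rx": 0, "ry": 0, "rz": 0.6, "claw": 85},
    {"dx": 6, "dy": 0, "dz": 11, "rx": 0, "ry": 0, "rz": 0.6, "claw": 85},
    {"dx": 12, "dy": 0, "dz": 11, "rx": 0, "ry": 0, "rz": 0.6, "claw": 85},
    {"dx": 18, "dy": 0, "dz": 11, "rx": 0, "ry": 0, "rz": 0.6, "claw": 85},
    {"dx": 22, "dy": 0, "dz": 11, "rx": 0, "ry": 0, "rz": 0.6, "claw": 85},
    {"dx": 26, "dy": 0, "dz": 11, "rx": 0, "ry": 0, "rz": 0.6, "claw": 85},
    {"dx": 28, "dy": 0, "dz": 11, "rx": 0, "ry": 0, "rz": 0.6, "claw": 85}
  ]
}}

```text
t: 14.65
ee_pos: [0.6007, -0.0603, 0.1979]
tool_rot: [-0.0, 0.772, 0.636, -0.0]
ft_force: [0.5, -1.3, 0.5]
grip_width: 0.0852
gripper_force: 0.5
```

Emit:
{"method": "drive_tool", "body": {
  "plan": [
    {"dx": 1, "dy": 0, "dz": 0, "rx": 0, "ry": 0, "rz": 0, "claw": 85},
    {"dx": 2, "dy": 0, "dz": 0, "rx": 0, "ry": 0, "rz": 0, "claw": 85},
    {"dx": 3, "dy": 0, "dz": 0, "rx": 0, "ry": 0, "rz": 0, "claw": 85}
  ]
}}

```text
t: 14.95
ee_pos: [0.601, -0.0578, 0.1976]
tool_rot: [-0.001, 0.772, 0.635, -0.0]
ft_force: [-0.1, -0.4, 0.9]
grip_width: 0.085
gripper_force: 0.5
```

```bash
python3 -c "
from m import *
where()"
```

```text
mic [ -1.3 -56.1] z -2.4 yaw 90.0 F mic [-0.  -0.4] 0.9 grip 0.085 t 14.95
```

Emit:
{"method": "drive_tool", "body": {
  "plan": [
    {"dx": 1, "dy": 0, "dz": 0, "rx": 0, "ry": 0, "rz": 0, "claw": 85},
    {"dx": 2, "dy": 0, "dz": 0, "rx": 0, "ry": 0, "rz": 0, "claw": 85}
  ]
}}

```text
t: 15.15
ee_pos: [0.6013, -0.0562, 0.1976]
tool_rot: [-0.0, 0.772, 0.635, -0.001]
ft_force: [-0.7, -3.9, 1.4]
grip_width: 0.0853
gripper_force: 1.8
```

Emit:
{"method": "drive_tool", "body": {
  "plan": [
    {"dx": 1, "dy": 0, "dz": 0, "rx": 0, "ry": 0, "rz": 0, "claw": 85},
    {"dx": 1.5, "dy": 0, "dz": 0, "rx": 0, "ry": 0, "rz": 0, "claw": 85}
  ]
}}

```text
t: 15.35
ee_pos: [0.6012, -0.0561, 0.1976]
tool_rot: [0.0, 0.772, 0.635, -0.002]
ft_force: [-1.5, -7.4, 2.0]
grip_width: 0.085
gripper_force: 3.7
```

```bash
python3 -c "
from m import *
where()"
```

```text
mic [ -1.4 -54.4] z -2.4 yaw 89.9 F mic [-0.1 -7.6] 2.0 grip 0.085 t 15.35
```

Emit:
{"method": "drive_tool", "body": {
  "plan": [
    {"dx": 1.5, "dy": 0, "dz": 0, "rx": 0, "ry": 0, "rz": 0, "claw": 85},
    {"dx": 2, "dy": 0, "dz": 0, "rx": 0, "ry": 0, "rz": 0, "claw": 85},
    {"dx": -6, "dy": 0, "dz": 0, "rx": 0, "ry": 0, "rz": 0, "claw": 85},
    {"dx": -20, "dy": 0, "dz": 0, "rx": 0, "ry": 0, "rz": 0, "claw": 85},
    {"dx": -25, "dy": 0, "dz": -45, "rx": 0, "ry": 0, "rz": 0, "claw": 50},
    {"dx": -25, "dy": 25, "dz": -90, "rx": 0, "ry": 0, "rz": -8, "claw": 0},
    {"dx": -25, "dy": 70, "dz": -90, "rx": 0, "ry": 0, "rz": -16, "claw": 0},
    {"dx": -25, "dy": 115, "dz": -90, "rx": 0, "ry": 0, "rz": -24, "claw": 0}
  ]
}}

```text
t: 16.15
ee_pos: [0.707, -0.1007, 0.2916]
tool_rot: [0.002, 0.627, 0.779, 0.002]
ft_force: [1.6, -0.4, 0.1]
grip_width: 0.0274
gripper_force: 0.0
```

```bash
python3 -c "
from m import *
where();plate('e');go(-120,80,70,180)"
```

```text
mic [111.  -77.9] z 91.6 yaw 113.3 F mic [ 1.6 -0.1] 0.1 grip 0.0274 t 16.15
scene [-3.1 -1.4] [ 85.  125.1] 89.3
top [-37.2 -86.2] [204.2 105.7] 0.1
dx 237 dy -153 dz 11 rot [ -0.2  -0.4 -66.9]
```

View pics/es.png

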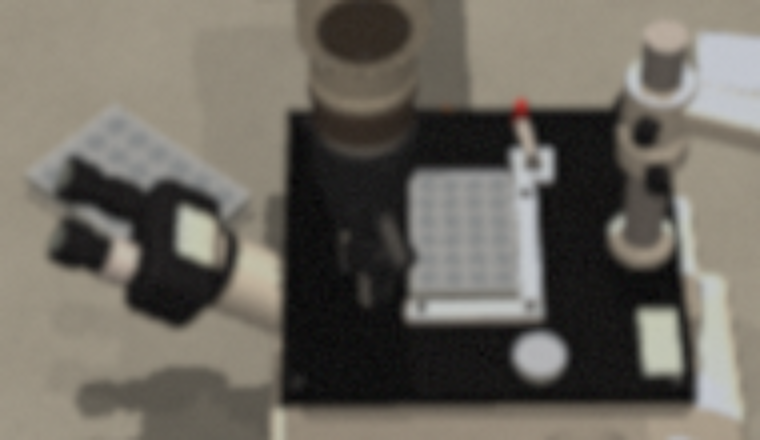

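The plate at about (468,232) looks flush in the corner of the fences, and the pin is at about (521,108). Moving over to the clip with the fingers shut.

Emit:
{"method": "drive_tool", "body": {
  "plan": [
    {"dx": 30, "dy": -19, "dz": 0, "rx": 0, "ry": 0, "rz": -8, "claw": 0},
    {"dx": 60, "dy": -38, "dz": 0, "rx": 0, "ry": 0, "rz": -16, "claw": 0},
    {"dx": 90, "dy": -58, "dz": 0, "rx": 0, "ry": 0, "rz": -24, "claw": 0},
    {"dx": 120, "dy": -77, "dz": 0, "rx": 0, "ry": 0, "rz": -32, "claw": 0},
    {"dx": 150, "dy": -96, "dz": 0, "rx": 0, "ry": 0, "rz": -40, "claw": 0},
    {"dx": 180, "dy": -116, "dz": 0, "rx": 0, "ry": 0, "rz": -48, "claw": 0},
    {"dx": 210, "dy": -135, "dz": 0, "rx": 0, "ry": 0, "rz": -56, "claw": 0},
    {"dx": 237, "dy": -153, "dz": 0, "rx": 0, "ry": 0, "rz": -64, "claw": 0}
  ]
}}

```text
t: 17.05
ee_pos: [0.5042, 0.1009, 0.2883]
tool_rot: [-0.001, 0.119, 0.993, 0.001]
ft_force: [-0.2, -0.3, -0.1]
grip_width: -0.0
gripper_force: 0.0
```

```bash
python3 -c "
from m import *
where();go(-122,82,18,180)"
```

```text
mic [-126.7   81.1] z 88.3 yaw 177.3 F mic [-0.2 -0.3] -0.1 grip -0.0 t 17.05
dx -5 dy 1 dz 70 rot [ 0.1 -0.1 -2.7]
```

Emit:
{"method": "drive_tool", "body": {
  "plan": [
    {"dx": -2, "dy": 1, "dz": 30, "rx": 0, "ry": 0, "rz": -2.7, "claw": 0},
    {"dx": -4, "dy": 1, "dz": 55, "rx": 0, "ry": 0, "rz": -2.7, "claw": 0},
    {"dx": -4, "dy": 1, "dz": 66, "rx": 0, "ry": 0, "rz": -2.7, "claw": 0},
    {"dx": -4, "dy": 1, "dz": 70, "rx": 0, "ry": 0, "rz": -2.7, "claw": 0},
    {"dx": -4, "dy": 1, "dz": 70, "rx": 0, "ry": 0, "rz": -2.7, "claw": 0}
  ]
}}

```text
t: 17.55
ee_pos: [0.5102, 0.0998, 0.2183]
tool_rot: [-0.001, 0.099, 0.995, 0.0]
ft_force: [0.2, -0.0, 0.7]
grip_width: 0.0001
gripper_force: 0.0
```

```bash
python3 -c "
from m import *
where();go(-118,43,18,180)"
```

```text
mic [-120.6   81.2] z 18.3 yaw 179.7 F mic [0.2 0. ] 0.7 grip 0.0001 t 17.55
dx -3 dy -38 dz 0 rot [ 0.  -0.1 -0.3]
```

Emit:
{"method": "drive_tool", "body": {
  "plan": [
    {"dx": 0, "dy": -6, "dz": 0, "rx": 0, "ry": 0, "rz": 0, "claw": 0},
    {"dx": 0, "dy": -12, "dz": 0, "rx": 0, "ry": 0, "rz": 0, "claw": 0},
    {"dx": -1, "dy": -18, "dz": 0, "rx": 0, "ry": 0, "rz": 0, "claw": 0},
    {"dx": -2, "dy": -24, "dz": 0, "rx": 0, "ry": 0, "rz": 0, "claw": 0},
    {"dx": -3, "dy": -30, "dz": 0, "rx": 0, "ry": 0, "rz": 0, "claw": 0},
    {"dx": -5, "dy": -35, "dz": 0, "rx": 0, "ry": 0, "rz": 0, "claw": 0},
    {"dx": -7, "dy": -40, "dz": 0, "rx": 0, "ry": 0, "rz": 0, "claw": 0}
  ]
}}

```text
t: 18.25
ee_pos: [0.511, 0.0594, 0.22]
tool_rot: [0.002, 0.099, 0.995, 0.001]
ft_force: [2.7, 2.3, 5.6]
grip_width: 0.0
gripper_force: 2.7
```

Emit:
{"method": "drive_tool", "body": {
  "plan": [
    {"dx": 0, "dy": 10, "dz": -10, "rx": 0, "ry": 0, "rz": 0, "claw": 0},
    {"dx": 0, "dy": 15, "dz": -50, "rx": 0, "ry": 0, "rz": 0, "claw": 0},
    {"dx": 30, "dy": 15, "dz": -50, "rx": 0, "ry": 0, "rz": 0, "claw": 0}
  ]
}}

```text
t: 18.55
ee_pos: [0.488, 0.0811, 0.2733]
tool_rot: [0.004, 0.099, 0.995, 0.002]
ft_force: [-0.5, -0.2, 0.3]
grip_width: 0.0002
gripper_force: 0.0
```

```bash
python3 -c "
from m import *
where();go(-143,14,18,180)
p,d=look('scene');cv2.imwrite('pics/f.png',cv2.resize(p[190:300,220:410],None,fx=4,fy=4))
m=cv2.inRange(cv2.cvtColor(p,cv2.COLOR_BGR2HSV),(0,140,60),(8,255,255))|cv2.inRange(cv2.cvtColor(p,cv2.COLOR_BGR2HSV),(172,140,60),(180,255,255))
n,l,st,c=cv2.connectedComponentsWithStats(m)
for i in range(1,n):
  if 220<c[i][0]<410 and 190<c[i][1]<300: print(st[i][4],c[i],(onplane('scene',[c[i]],.222)[0,:2]-O)@R2*1e3)"
```

```text
mic [-138.8   58.6] z 73.3 yaw 179.7 F mic [-0.4 -0.3] 0.3 grip 0.0002 t 18.55
dx 4 dy -45 dz 55 rot [ 0.2  0.5 -0.3]
19 [342.36842105 219.84210526] [-117.39233268   25.33174123]
```

View pics/f.png

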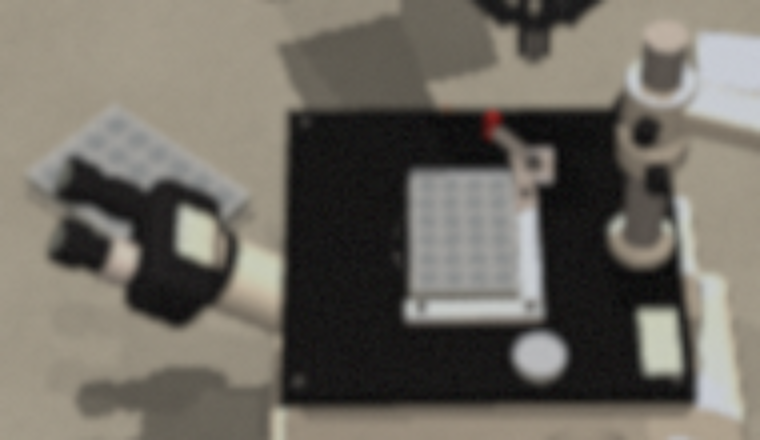

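The pin is now at about (492,125), clip angle about 0.75. I'll push it towards +x from its near side.

Emit:
{"method": "drive_tool", "body": {
  "plan": [
    {"dx": 5, "dy": -22, "dz": 0, "rx": 0.2, "ry": 0.5, "rz": -0.3, "claw": 0},
    {"dx": 5, "dy": -43, "dz": 0, "rx": 0.2, "ry": 0.5, "rz": -0.3, "claw": 0},
    {"dx": 5, "dy": -43, "dz": 25, "rx": 0.2, "ry": 0.5, "rz": -0.3, "claw": 0},
    {"dx": 5, "dy": -43, "dz": 45, "rx": 0.2, "ry": 0.5, "rz": -0.3, "claw": 0},
    {"dx": 5, "dy": -43, "dz": 54, "rx": 0.2, "ry": 0.5, "rz": -0.3, "claw": 0},
    {"dx": 5, "dy": -43, "dz": 54, "rx": 0.2, "ry": 0.5, "rz": -0.3, "claw": 0}
  ]
}}

```text
t: 19.2
ee_pos: [0.4683, 0.0391, 0.213]
tool_rot: [-0.007, 0.096, 0.995, -0.001]
ft_force: [0.7, 1.3, 0.7]
grip_width: -0.0
gripper_force: 0.0
```

```bash
python3 -c "
from m import *
where();go(-88,15,19,180)"
```

```text
mic [-150.    13.6] z 13.0 yaw 180.1 F mic [0.5 1.4] 0.7 grip -0.0 t 19.2
dx -62 dy 1 dz -7 rot [-0.2 -0.8  0.1]
```

Emit:
{"method": "drive_tool", "body": {
  "plan": [
    {"dx": 0, "dy": 1, "dz": -6, "rx": 0, "ry": -0.8, "rz": 0, "claw": 0},
    {"dx": -10, "dy": 1, "dz": -6, "rx": 0, "ry": -0.8, "rz": 0, "claw": 0},
    {"dx": -18, "dy": 1, "dz": -6, "rx": 0, "ry": -0.8, "rz": 0, "claw": 0},
    {"dx": -26, "dy": 1, "dz": -6, "rx": 0, "ry": -0.8, "rz": 0, "claw": 0},
    {"dx": -34, "dy": 1, "dz": -6, "rx": 0, "ry": -0.8, "rz": 0, "claw": 0},
    {"dx": -42, "dy": 1, "dz": -6, "rx": 0, "ry": -0.8, "rz": 0, "claw": 0},
    {"dx": -49, "dy": 1, "dz": -6, "rx": 0, "ry": -0.8, "rz": 0, "claw": 0},
    {"dx": -56, "dy": 1, "dz": -6, "rx": 0, "ry": -0.8, "rz": 0, "claw": 0}
  ]
}}

```text
t: 20.0
ee_pos: [0.5213, 0.0146, 0.2216]
tool_rot: [0.0, 0.101, 0.995, -0.018]
ft_force: [-11.7, -39.7, 13.7]
grip_width: -0.0002
gripper_force: 20.7
```

```bash
python3 -c "
from m import *
where()"
```

```text
mic [-93.4  -0.3] z 21.6 yaw 179.5 F mic [ -3.9 -41.3] 13.7 grip -0.0002 t 20.0
```

The finger slipped onto the -y side of the pin. Backing off and looking.

Emit:
{"method": "drive_tool", "body": {
  "plan": [
    {"dx": 0, "dy": -10, "dz": 0, "rx": 0, "ry": 0, "rz": 0, "claw": 0},
    {"dx": 0, "dy": -22, "dz": 0, "rx": 0, "ry": 0, "rz": 0, "claw": 0},
    {"dx": 10, "dy": -26, "dz": -10, "rx": 0, "ry": 0, "rz": 0, "claw": 0},
    {"dx": 10, "dy": -26, "dz": -50, "rx": 0, "ry": 0, "rz": 0, "claw": 0},
    {"dx": 60, "dy": -26, "dz": -60, "rx": 0, "ry": 0, "rz": 0, "claw": 0}
  ]
}}

```text
t: 20.5
ee_pos: [0.4678, 0.0156, 0.2829]
tool_rot: [0.006, 0.096, 0.995, -0.001]
ft_force: [-0.8, 0.0, 1.1]
grip_width: 0.0004
gripper_force: 0.0
```

```bash
cat >> m.py <<'E'
def pin(name):
    p,d=look('scene');cv2.imwrite(f'pics/{name}.png',cv2.resize(p[190:300,220:410],None,fx=4,fy=4))
    h=cv2.cvtColor(p,cv2.COLOR_BGR2HSV)
    m=cv2.inRange(h,(0,140,60),(8,255,255))|cv2.inRange(h,(172,140,60),(180,255,255))
    n,l,st,c=cv2.connectedComponentsWithStats(m)
    for i in range(1,n):
        if 220<c[i][0]<410 and 190<c[i][1]<300: print("pin",st[i][4],c[i],(onplane('scene',[c[i]],.222)[0,:2]-O)@R2*1e3)
E
python3 -c "
from m import *
where();pin('g');plate('g2')"
```

```text
mic [-146.1   -9.6] z 82.9 yaw 180.0 F mic [-0.8 -0.1] 1.1 grip 0.0004 t 20.5
pin 23 [337.65217391 227.34782609] [-84.04990627   8.62143364]
scene [-9.6 -1.3] [ 85.  138.2] 89.3
top [-38.7  -0.5] [211.3 100.6] 6.6
```

View pics/g.png

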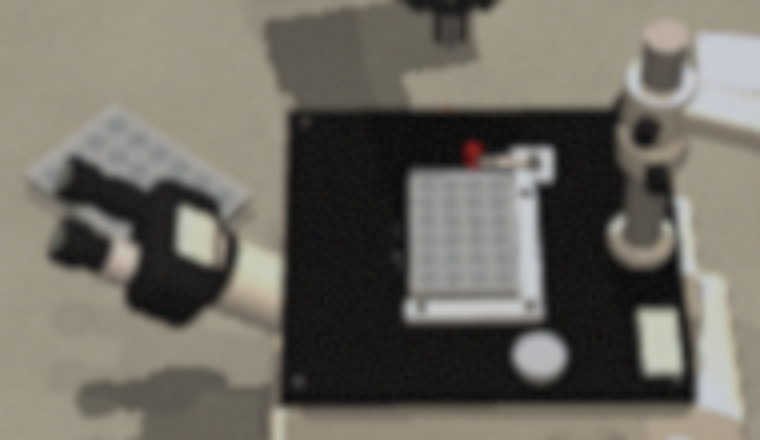

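The pin is now at about (473,154), clip angle about 1.5, and the plate is still flush. Next is a centred push in +x.

```bash
python3 -c "
from m import *
go(-115,10,19,180)"
```

```text
dx -38 dy 20 dz 62 rot [-0.1  0.3  0.1]
```

Emit:
{"method": "drive_tool", "body": {
  "plan": [
    {"dx": -19, "dy": 10, "dz": 0, "rx": 0, "ry": 0, "rz": 0, "claw": 0},
    {"dx": -38, "dy": 20, "dz": 0, "rx": 0, "ry": 0, "rz": 0, "claw": 0},
    {"dx": -38, "dy": 20, "dz": 30, "rx": 0, "ry": 0, "rz": 0, "claw": 0},
    {"dx": -38, "dy": 20, "dz": 52, "rx": 0, "ry": 0, "rz": 0, "claw": 0},
    {"dx": -38, "dy": 20, "dz": 62, "rx": 0, "ry": 0, "rz": 0, "claw": 0},
    {"dx": -38, "dy": 20, "dz": 62, "rx": 0, "ry": 0, "rz": 0, "claw": 0},
    {"dx": -38, "dy": 20, "dz": 62, "rx": 0, "ry": 0, "rz": 0, "claw": 0}
  ]
}}

```text
t: 21.35
ee_pos: [0.5035, 0.0276, 0.2182]
tool_rot: [0.002, 0.096, 0.995, -0.002]
ft_force: [0.1, 0.7, 0.7]
grip_width: -0.0005
gripper_force: 0.0
```

```bash
python3 -c "
from m import *
where();pin('g3');go(-88,10,19,180)"
```

```text
mic [-113.3    9. ] z 18.2 yaw 180.1 F mic [-0.   0.7] 0.7 grip -0.0005 t 21.35
pin 23 [337.65217391 227.34782609] [-84.04990627   8.62143364]
dx -25 dy 1 dz -0 rot [-0.1  0.3  0.1]
```

Emit:
{"method": "drive_tool", "body": {
  "plan": [
    {"dx": -4, "dy": 1, "dz": 0, "rx": 0, "ry": 0, "rz": 0, "claw": 0},
    {"dx": -8, "dy": 1, "dz": 0, "rx": 0, "ry": 0, "rz": 0, "claw": 0},
    {"dx": -12, "dy": 1, "dz": 0, "rx": 0, "ry": 0, "rz": 0, "claw": 0},
    {"dx": -16, "dy": 1, "dz": 0, "rx": 0, "ry": 0, "rz": 0, "claw": 0},
    {"dx": -19, "dy": 1, "dz": 0, "rx": 0, "ry": 0, "rz": 0, "claw": 0},
    {"dx": -21, "dy": 1, "dz": 0, "rx": 0, "ry": 0, "rz": 0, "claw": 0}
  ]
}}

```text
t: 22.0
ee_pos: [0.524, 0.0242, 0.2174]
tool_rot: [0.002, 0.096, 0.995, -0.002]
ft_force: [-1.2, 0.5, 0.8]
grip_width: -0.0004
gripper_force: 0.4
```

Emit:
{"method": "drive_tool", "body": {
  "plan": [
    {"dx": -1, "dy": 0, "dz": 0, "rx": 0, "ry": 0, "rz": 0, "claw": 0},
    {"dx": -2, "dy": 0, "dz": 0, "rx": 0, "ry": 0, "rz": 0, "claw": 0},
    {"dx": -3, "dy": 0, "dz": 0, "rx": 0, "ry": 0, "rz": 0, "claw": 0}
  ]
}}

```text
t: 22.3
ee_pos: [0.5267, 0.0237, 0.2175]
tool_rot: [0.002, 0.096, 0.995, -0.002]
ft_force: [-0.5, 0.0, -0.0]
grip_width: 0.0003
gripper_force: 0.4
```

```bash
python3 -c "
from m import *
where();pin('g4')"
```

```text
mic [-89.9   9.7] z 17.5 yaw 180.0 F mic [-0.5 -0.1] -0.0 grip 0.0003 t 22.3
pin 15 [337.86666667 229.06666667] [-76.47631781   9.08071476]
```

Emit:
{"method": "drive_tool", "body": {
  "plan": [
    {"dx": -1, "dy": 0, "dz": 0, "rx": 0, "ry": 0, "rz": 0, "claw": 0},
    {"dx": -2, "dy": 0, "dz": 0, "rx": 0, "ry": 0, "rz": 0, "claw": 0}
  ]
}}

```text
t: 22.55
ee_pos: [0.5284, 0.0235, 0.2174]
tool_rot: [0.001, 0.096, 0.995, -0.002]
ft_force: [-1.4, 1.1, 1.1]
grip_width: -0.0001
gripper_force: 0.9
```

Emit:
{"method": "drive_tool", "body": {
  "plan": [
    {"dx": -1, "dy": 0, "dz": 0, "rx": 0, "ry": 0, "rz": 0, "claw": 0},
    {"dx": -1, "dy": 0, "dz": 0, "rx": 0, "ry": 0, "rz": 0, "claw": 0}
  ]
}}

```text
t: 22.75
ee_pos: [0.5286, 0.0234, 0.2174]
tool_rot: [0.0, 0.096, 0.995, -0.002]
ft_force: [-5.3, 1.1, 3.1]
grip_width: -0.0001
gripper_force: 2.6
```

Emit:
{"method": "drive_tool", "body": {
  "plan": [
    {"dx": -1, "dy": 0, "dz": 0, "rx": 0, "ry": 0, "rz": 0, "claw": 0},
    {"dx": -1, "dy": 0, "dz": 0, "rx": 0, "ry": 0, "rz": 0, "claw": 0}
  ]
}}

```text
t: 22.95
ee_pos: [0.5287, 0.0234, 0.2173]
tool_rot: [-0.0, 0.096, 0.995, -0.001]
ft_force: [-7.6, 1.0, 2.5]
grip_width: -0.0001
gripper_force: 3.7
```

```bash
python3 -c "
from m import *
where();pin('g4')"
```

```text
mic [-87.8   9.8] z 17.3 yaw 180.1 F mic [-7.6 -0.5] 2.5 grip -0.0001 t 22.95
pin 13 [338.07692308 229.38461538] [-75.07349981   9.72272104]
```

The pin is stopped against the plate: finger at -87.8, matching the plate face at -64 with the pin seated. Backing off for a final check.

Emit:
{"method": "drive_tool", "body": {
  "plan": [
    {"dx": 6, "dy": 0, "dz": 0, "rx": 0, "ry": 0, "rz": 0, "claw": 0},
    {"dx": 20, "dy": 0, "dz": -5, "rx": 0, "ry": 0, "rz": 0, "claw": 0},
    {"dx": 40, "dy": 0, "dz": -45, "rx": 0, "ry": 0, "rz": 0, "claw": 0},
    {"dx": 80, "dy": 0, "dz": -80, "rx": 0, "ry": 0, "rz": 0, "claw": 0},
    {"dx": 120, "dy": 0, "dz": -80, "rx": 0, "ry": 0, "rz": 0, "claw": 0},
    {"dx": 120, "dy": 0, "dz": -80, "rx": 0, "ry": 0, "rz": 0, "claw": 0}
  ]
}}

```text
t: 23.6
ee_pos: [0.4086, 0.0466, 0.2991]
tool_rot: [0.003, 0.095, 0.995, -0.001]
ft_force: [1.8, -0.8, 0.5]
grip_width: -0.0002
gripper_force: 0.0
```

```bash
python3 -c "
from m import *
where();p,d=look('top');q,_=look('scene')
a=cv2.resize(p[170:260,275:370],None,fx=4.2,fy=5,interpolation=2)[:450,:399]
b=cv2.resize(q[215:275,310:390],None,fx=5,fy=5,interpolation=2)
c=np.zeros((450,799,3),np.uint8);c[:,:399]=a;c[:300,399:]=b;cv2.imwrite('pics/fin.png',c)
pin('h')"
```

```text
mic [-210.1    9.5] z 99.1 yaw 180.1 F mic [ 2.  -0.4] 0.5 grip -0.0002 t 23.6
pin 18 [337.88888889 228.72222222] [-77.98845498   9.20212501]
```

View pics/fin.png

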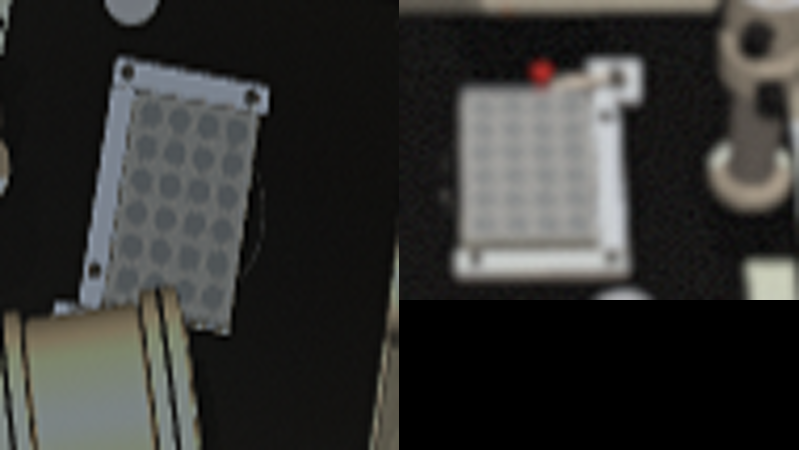

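The plate is flush on both fences; the pin is at right-panel (542,72). I'll compare its pixel with the expected closed position.

```bash
python3 -c "
from m import *
W=lambda x,y,z:np.r_[O+R2@np.array([x,y])/1e3,z]
for th in (1.5,1.6,1.7,1.77):
  x,y=-80-50*np.cos(th),60-50*np.sin(th)
  print(th,round(x,1),round(y,1),proj('scene',[W(x,y,.227),W(x+6,y,.227),W(x-6,y,.227),W(x,y,.2115)]).round(1).tolist())
print('plate near edge',proj('scene',[W(-64,11,.22)]))
p,d=look('scene');h=cv2.cvtColor(p,cv2.COLOR_BGR2HSV)
m=cv2.inRange(h,(0,100,40),(10,255,255))|cv2.inRange(h,(170,100,40),(180,255,255))
print(cv2.boundingRect(m[210:250,320:350]),m[222:236,332:346]//255)
print(p[222:238,338,:].tolist())
"
```

```text
1.5 -83.5 10.1 [[338.2, 226.4], [338.2, 227.8], [338.1, 225.1], [338.0, 229.6]]
1.6 -78.5 10.0 [[338.2, 227.6], [338.2, 228.9], [338.1, 226.2], [338.1, 230.7]]
1.7 -73.6 10.4 [[338.3, 228.7], [338.4, 230.1], [338.3, 227.3], [338.2, 231.9]]
1.77 -70.1 11.0 [[338.6, 229.5], [338.6, 230.9], [338.5, 228.1], [338.4, 232.7]]
plate near edge [[338.56449312 232.32316281]]
(15, 16, 7, 6) [[0 0 0 0 0 0 0 0 0 0 0 0 0 0]
 [0 0 0 0 0 0 0 0 0 0 0 0 0 0]
 [0 0 0 0 0 0 0 0 0 0 0 0 0 0]
 [0 0 0 0 0 0 0 0 0 0 0 0 0 0]
 [0 0 0 0 0 0 1 0 0 0 0 0 0 0]
 [0 0 0 0 1 1 1 1 1 0 0 0 0 0]
 [0 0 0 1 1 1 1 1 1 1 0 0 0 0]
 [0 0 0 1 1 1 1 1 1 0 0 0 0 0]
 [0 0 0 0 1 1 1 1 1 0 0 0 0 0]
 [0 0 0 0 0 1 1 1 0 0 0 0 0 0]
 [0 0 0 0 0 0 0 0 0 0 0 0 0 0]
 [0 0 0 0 0 0 0 0 0 0 0 0 0 0]
 [0 0 0 0 0 0 0 0 0 0 0 0 0 0]
 [0 0 0 0 0 0 0 0 0 0 0 0 0 0]]
[[10, 9, 11], [14, 12, 14], [18, 15, 13], [15, 19, 19], [13, 14, 42], [23, 26, 95], [39, 41, 147], [42, 46, 170], [36, 40, 148], [48, 50, 118], [86, 86, 123], [119, 120, 140], [137, 139, 146], [141, 141, 141], [140, 140, 137], [144, 145, 145]]
```

The position is ambiguous to a few mm, so I'll press the pin again and compare images before and after release.

Emit:
{"method": "drive_tool", "body": {
  "plan": [
    {"dx": -40, "dy": 0, "dz": 0, "rx": 0, "ry": 0, "rz": 0, "claw": 0},
    {"dx": -80, "dy": 0, "dz": 0, "rx": 0, "ry": 0, "rz": 0, "claw": 0},
    {"dx": -95, "dy": 0, "dz": 40, "rx": 0, "ry": 0, "rz": 0, "claw": 0},
    {"dx": -95, "dy": 0, "dz": 78, "rx": 0, "ry": 0, "rz": 0, "claw": 0},
    {"dx": -100, "dy": 0, "dz": 80, "rx": 0, "ry": 0, "rz": 0, "claw": 0},
    {"dx": -108, "dy": 0, "dz": 80, "rx": 0, "ry": 0, "rz": 0, "claw": 0},
    {"dx": -114, "dy": 0, "dz": 80, "rx": 0, "ry": 0, "rz": 0, "claw": 0},
    {"dx": -117, "dy": 0, "dz": 80, "rx": 0, "ry": 0, "rz": 0, "claw": 0}
  ]
}}

```text
t: 24.6
ee_pos: [0.5288, 0.0238, 0.2197]
tool_rot: [0.003, 0.096, 0.995, -0.001]
ft_force: [-7.2, 2.0, 3.6]
grip_width: -0.0001
gripper_force: 3.3
```

Emit:
{"method": "drive_tool", "body": {
  "plan": [
    {"dx": -2, "dy": 0, "dz": 0, "rx": 0, "ry": 0, "rz": 0, "claw": 0},
    {"dx": -4, "dy": 0, "dz": 0, "rx": 0, "ry": 0, "rz": 0, "claw": 0},
    {"dx": -6, "dy": 0, "dz": 0, "rx": 0, "ry": 0, "rz": 0, "claw": 0},
    {"dx": -7, "dy": 0, "dz": 0, "rx": 0, "ry": 0, "rz": 0, "claw": 0}
  ]
}}

```text
t: 25.0
ee_pos: [0.5294, 0.0236, 0.2195]
tool_rot: [-0.003, 0.095, 0.995, -0.001]
ft_force: [-18.0, 3.7, 11.5]
grip_width: -0.0003
gripper_force: 9.9
```

```bash
python3 -c "
from m import *
where();pin('i');go(-84,12,17,180)
p,d=look('scene');print(p[222:238,338,:].tolist())"
```

```text
mic [-87.1  10.1] z 19.5 yaw 180.1 F mic [-18.4   0.2] 11.5 grip -0.0003 t 25.0
pin 12 [338.  229.5] [-74.57033525   9.45502337]
dx -3 dy 2 dz 2 rot [-0.1 -0.3  0.1]
[[60, 64, 67], [63, 67, 71], [59, 63, 68], [60, 64, 68], [59, 65, 71], [58, 62, 87], [49, 53, 115], [37, 39, 128], [28, 31, 118], [48, 50, 109], [86, 85, 123], [119, 120, 140], [137, 138, 145], [139, 141, 140], [139, 140, 137], [143, 145, 143]]
```

The stop position and the lower edge of the pin in the image are unchanged, so the pin is solidly against the plate. Retreating and handing in.

Emit:
{"method": "drive_tool", "body": {
  "plan": [
    {"dx": 6, "dy": 0, "dz": 0, "rx": 0, "ry": 0, "rz": 0, "claw": 0},
    {"dx": 14, "dy": 0, "dz": 0, "rx": 0, "ry": 0, "rz": 0, "claw": 0},
    {"dx": 30, "dy": 0, "dz": -15, "rx": 0, "ry": 0, "rz": 0, "claw": 0},
    {"dx": 60, "dy": 0, "dz": -60, "rx": 0, "ry": 0, "rz": 0, "claw": 0},
    {"dx": 100, "dy": 0, "dz": -80, "rx": 0, "ry": 0, "rz": 0, "claw": 0},
    {"dx": 100, "dy": 0, "dz": -80, "rx": 0, "ry": 0, "rz": 0, "claw": 0}
  ]
}}

```text
t: 25.7
ee_pos: [0.4353, 0.0423, 0.3028]
tool_rot: [0.006, 0.095, 0.995, -0.001]
ft_force: [1.3, -0.5, 0.6]
grip_width: 0.0004
gripper_force: 0.0
```

```bash
python3 -c "
from m import *
where();pin('j');plate('k');print(manip.close_job())"
```

```text
mic [-183.1   10.3] z 102.8 yaw 180.1 F mic [ 1.4 -0.2] 0.6 grip 0.0004 t 25.7
pin 18 [337.88888889 228.72222222] [-77.98845498   9.20212501]
scene [-7.4 -1.3] [ 85.  133.8] 89.3
top [-2.9  0.5] [ 85.7 136.7] 89.6
the job is handed in; nothing more can be done
None
```

I handed the job in at about 26 s: contact forces and images show the plate flush against both fences and the clip pin stopped firmly against its near side, though the hand-in returned no verdict and the images alone left the clip angle uncertain by a few mm at the pin.

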